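# Line up the spare reflector bulbs by size

## Task

Line up the four spare LED bulbs in order of size on the row of coasters, one to a coaster and each centred on it, standing on its face as it does now: the smallest next to the red tier, the largest next to the grey tier. Set each bulb down gently without dropping or toppling any, and leave the glass tumbler of batteries where it is. The colours of the coasters do not matter.

Things in the scene. Friction and masses are not known exactly. Their poses are not given: they have to be found in the camera images.
- bulb40_center (a point): The smallest of four mushroom-shaped LED reflector bulbs with copper-coloured bodies, standing on its flat round face with the brass screw cap up: head 40 mm across, 70 mm tall. The point is its centre, 35 mm above its underside; z is up. A straight stem to take it by runs from 30 mm above the underside to the top, 16 mm (neck) to 14 mm (cap) thick.
- bulb50_center (a point): The second smallest of four mushroom-shaped LED reflector bulbs with copper-coloured bodies, standing on its flat round face with the brass screw cap up: head 50 mm across, 86 mm tall. The point is its centre, 43 mm above its underside; z is up. A straight stem to take it by runs from 44 mm above the underside to the top, 16 mm (neck) to 14 mm (cap) thick.
- bulb63_center (a point): The second largest of four mushroom-shaped LED reflector bulbs with copper-coloured bodies, standing on its flat round face with the silver screw cap up: head 63 mm across, 102 mm tall. The point is its centre, 51 mm above its underside; z is up. A straight stem to take it by runs from 54 mm above the underside to the top, 29 mm (neck) to 26 mm (cap) thick.
- bulb80_center (a point): The largest of four mushroom-shaped LED reflector bulbs with copper-coloured bodies, standing on its flat round face with the silver screw cap up: head 80 mm across, 114 mm tall. The point is its centre, 57 mm above its underside; z is up. A straight stem to take it by runs from 64 mm above the underside to the top, 29 mm (neck) to 26 mm (cap) thick.
- coaster_yellow: Round yellow silicone coaster, 90 mm across, 6 mm thick, fixed to the counter. Origin at the centre of its underside. The four coasters lie in one straight row, 105 mm apart, roughly across the counter from left to right; which colour lies where varies and does not matter.
- coaster_teal: Round teal silicone coaster, 90 mm across, 6 mm thick, fixed to the counter. Origin at the centre of its underside. The four coasters lie in one straight row, 105 mm apart, roughly across the counter from left to right; which colour lies where varies and does not matter.
- coaster_green: Round green silicone coaster, 90 mm across, 6 mm thick, fixed to the counter. Origin at the centre of its underside. The four coasters lie in one straight row, 105 mm apart, roughly across the counter from left to right; which colour lies where varies and does not matter.
- coaster_navy: Round navy silicone coaster, 90 mm across, 6 mm thick, fixed to the counter. Origin at the centre of its underside. The four coasters lie in one straight row, 105 mm apart, roughly across the counter from left to right; which colour lies where varies and does not matter.
- tier_red: Open red plastic stacking tier (tray), 150 mm by 100 mm, 72 mm high, fixed, at one end of the row of coasters, its centre about 132 mm beyond the centre of the end coaster (100 mm side along the row). Either end. A grey tier of the same size stands in the same way at the other end. Origin at the centre of its underside.
- tumbler_center (a point): Smoke-glass tumbler holding AAA cells, 72 mm across the rim, 90 mm tall, loose, outside the bulbs on the robot's left or right. The point is on its axis, 45 mm above its underside. Leave it alone. (A white smoke detector shell, 110 mm across and 38 mm high, lies in the same way on the other side.)
There are look-alikes about, which are no part of the job. Leave any black look-alike of the part that bears bulb40_center alone. What is shaped like the coaster_teal but pink is not meant.

How it is judged:
At the end, for the whole second after the job is handed in: Counting coasters from the red tier, the 40, 50, 63 and 80 mm bulbs stand on the first, second, third and fourth, each within 15 mm of the coaster's centre, resting on it (height within 4 mm), upright within 0.12 rad, at rest; the tumbler is within 20 mm of where it was (((horizontal distance between bulb40_center and coaster_yellow below 0.015 m and horizontal distance between coaster_yellow and tier_red below 0.185 m) or (horizontal distance between bulb40_center and coaster_teal below 0.015 m and horizontal distance between coaster_teal and tier_red below 0.185 m) or (horizontal distance between bulb40_center and coaster_green below 0.015 m and horizontal distance between coaster_green and tier_red below 0.185 m) or (horizontal distance between bulb40_center and coaster_navy below 0.015 m and horizontal distance between coaster_navy and tier_red below 0.185 m)) and angle between each of bulb40_center, bulb50_center, bulb63_center, bulb80_center's own z axis and vertical below 0.12 rad and height (world z) of bulb40_center between 0.037 and 0.045 m and linear speed of each of bulb40, bulb50, bulb63, bulb80 below 0.02 m/s and angular speed of each of bulb40, bulb50, bulb63, bulb80 below 0.2 rad/s and ((horizontal distance between bulb50_center and coaster_yellow below 0.015 m and horizontal distance between coaster_yellow and tier_red between 0.185 and 0.29 m) or (horizontal distance between bulb50_center and coaster_teal below 0.015 m and horizontal distance between coaster_teal and tier_red between 0.185 and 0.29 m) or (horizontal distance between bulb50_center and coaster_green below 0.015 m and horizontal distance between coaster_green and tier_red between 0.185 and 0.29 m) or (horizontal distance between bulb50_center and coaster_navy below 0.015 m and horizontal distance between coaster_navy and tier_red between 0.185 and 0.29 m)) and height (world z) of bulb50_center between 0.045 and 0.053 m and ((horizontal distance between bulb63_center and coaster_yellow below 0.015 m and horizontal distance between coaster_yellow and tier_red between 0.29 and 0.395 m) or (horizontal distance between bulb63_center and coaster_teal below 0.015 m and horizontal distance between coaster_teal and tier_red between 0.29 and 0.395 m) or (horizontal distance between bulb63_center and coaster_green below 0.015 m and horizontal distance between coaster_green and tier_red between 0.29 and 0.395 m) or (horizontal distance between bulb63_center and coaster_navy below 0.015 m and horizontal distance between coaster_navy and tier_red between 0.29 and 0.395 m)) and height (world z) of bulb63_center between 0.053 and 0.061 m and ((horizontal distance between bulb80_center and coaster_yellow below 0.015 m and horizontal distance between coaster_yellow and tier_red above 0.395 m) or (horizontal distance between bulb80_center and coaster_teal below 0.015 m and horizontal distance between coaster_teal and tier_red above 0.395 m) or (horizontal distance between bulb80_center and coaster_green below 0.015 m and horizontal distance between coaster_green and tier_red above 0.395 m) or (horizontal distance between bulb80_center and coaster_navy below 0.015 m and horizontal distance between coaster_navy and tier_red above 0.395 m)) and height (world z) of bulb80_center between 0.059 and 0.067 m and distance of tumbler_center from where it was at the start of the episode below 0.02 m); the robot touches nothing.
It fails at once if a bulb is knocked over (angle between any of bulb40_center, bulb50_center, bulb63_center, bulb80_center's own z axis and vertical above 0.9 rad).
It fails at once if a bulb is dropped (falls faster than 0.7 m/s, about 25 mm, with nothing holding it) ((linear speed of bulb40 above 0.7 m/s and contact force between bulb40 and anything else below 0.01 N) or (linear speed of bulb50 above 0.7 m/s and contact force between bulb50 and anything else below 0.01 N) or (linear speed of bulb63 above 0.7 m/s and contact force between bulb63 and anything else below 0.01 N) or (linear speed of bulb80 above 0.7 m/s and contact force between bulb80 and anything else below 0.01 N)).
It fails at once if the tumbler of cells is moved 20 mm or more (distance of tumbler_center from where it was at the start of the episode above 0.02 m).
It also fails if it takes over 112 s, if anything falls off the work surface, if the arm or the gripper's body presses on something with over 40 N, if the wrist force passes 120 N, or if a joint passes its speed limit or range.

## Robot

A 7-joint arm with a two-finger parallel gripper is mounted at the origin on the work surface. World frame = base frame: x ahead of the robot, y to its left, z up, the work surface at z = 0. Lengths are in m, angles in rad, forces in N, time in s.
With the tool pointing down it reaches from about 0.4 to 0.9 m from the base axis. Payload 5.5 kg.
Tool frame: the origin (TCP) lies at the centre of the arm's flange, where the gripper is bolted on; the fingertips stand 178 mm ahead of it and the grasp point (between the pads) lies 159 mm ahead of it; z points along the fingers, y is the line along which they close (so a half turn about z gives the same grasp; the last joint's range is limited). The gripper opens to 92 mm and grips with 3 to 60 N. Pads are 19 mm wide; open, the fingers measure 130 mm over their backs; the gripper's body (75 mm by 190 mm) begins 47 mm behind the grasp point.
Start: joints at [0.263, 0.501, -0.427, 1.55, 0.221, 1.138, -0.21], TCP at [0.65, 0, 0.405] pointing down, gripper open.
Joint ranges: [-2.88, 2.88], [-0.31, 2.03], [-1.54, 1.56], [0.2, 2.42], [-1.41, 4.55], [0.19, 2.02], [-2.57, 2.57]. Speed limits (rad/s): [2.57, 2.57, 3.14, 3.14, 3.14, 3.14, 3.14].

## Interface

Orientations are given as a 3x3 rotation matrix whose columns are the frame's x, y, z axes.
In Python, from cell import bot gives the robot as it stands.
- The arm moves only by the tool drive_tool, never from a script. Its arguments are lists of equal length, an entry for each row: "turn": the turn, a rotation vector about the tool's x, y, z as a fraction of full scale, a list of three; "xyz": the shift along the tool's x, y, z as a fraction of full scale, a list of three; "jaw": the opening in per cent of the stroke, from 0 (shut) to 100 (fully open). A call has exactly 5 rows; each row is the pose to reach, as a shift and turn from the pose commanded when the call began, along the tool's axes at that moment; what a row does not reach only later rows make up. Full scale, the value 1, is 0.1 m for a shift and pi/2 rad for a turn. A row lasts 1/8 s, in which the tool goes at most 62.5 mm and 10.7 degrees, less where a joint would pass 70% of its speed; a pose out of reach is approached as far as the arm can. A call with a number of a shift or a turn outside -1 to 1 is refused whole. A call with a gripper value outside its range is refused whole. The fingers move at their own pace and stop on an object; "squeeze" is the grip in N (left out, the last holds). Time passes only in rows, so rows that repeat a pose let the fingers close, or fill a call up. It gives the time, the measured TCP pose, the force, the opening and the grip force at its end, in the units of the state.
- bot.get_obs(): the state, without advancing time (a new reading comes with each control period).
- bot.capture(name): name is "scene" or "side" or "wrist"; returns a dict with "image" (400x640x3 uint8, red, green, blue), "range_z" (400x640 float32, m along the optical axis (not along the pixel's ray), 0 where there is no reading), "fovy" (degrees; the focal length in pixels is half the picture's height over the tangent of half this angle, whatever the lens; pixels are square), "cx", "cy" (the principal point, pixels), "R" (3x3) and "t" (3): a world point X has camera coordinates R X + t; the wrist camera has in their place "tool_from_camera" (4x4, takes a point from camera to tool coordinates, whose origin is the TCP and whose axes are the flange's). Camera axes: x right, y down, z forward; pixel columns grow to the right and rows downward; lengths in m; the calibration is good to about 2 mm. A picture is of the moment at which its call begins: read the wrist's pose just before it.
- bot.finish_job(): hands the job in; it is judged then, once.
The state is a dict: "t": time; "joint_positions": joint angles; "joint_vel": joint speeds; "effort": joint torques, N m; "eef_pos": TCP position; "ee_rot": TCP orientation; "wrist_force": force on the tool from outside, world axes, zero at the start; "ft_torque": the same for the moment, N m; "finger_gap": finger opening in m; "grip_force": force on a finger pad.
Only numpy, scipy, OpenCV 4.12 (cv2) and the standard library are available. Lean on these libraries where they do the work, as an engineer would, in place of code of your own. Each camera call takes 0.05 s, during which the arm holds its last target. There are 200 camera calls.

## Working session

There is one attempt and no reset: what is moved stays moved. The work goes in short steps, Python scripts to look and compute and a tool call to move; the robot and the scene stay as the last step left them, time stands still between calls to the robot, and variables do not carry over. Pictures are saved under pics/ and viewed, at most 14 in all, crops included, and the job is handed in when it is done.

Besides the shell and the picture viewer there is one more tool, called after "Request:" as name(argument=value, ...) on one line, values as JSON. drive_tool: Moves the arm, as the interface text tells. Shift numbers are shares of 0.1 m and turn numbers shares of pi/2 rad, none past 1 either way. Its arguments: {"type":"object","properties":{"turn":{"type":"array","items":{"type":"array","items":{"type":"number","minimum":-1,"maximum":1}}},"xyz":{"type":"array","items":{"type":"array","items":{"type":"number","minimum":-1,"maximum":1}}},"jaw":{"type":"array","items":{"type":"number"}},"squeeze":{"type":"number"}},"required":["turn","xyz","jaw"]}

```bash
mkdir -p pics; ls; cat > h.py <<'E'
import numpy as np, cv2
from cell import bot
def save(c,n): cv2.imwrite('pics/'+n+'.png',c['image'][:,:,::-1])
def cloud(c):
    f=200/np.tan(np.radians(c['fovy'])/2); v,u=np.mgrid[:400,:640]; z=c['range_z']
    P=np.stack([(u-c['cx'])/f*z,(v-c['cy'])/f*z,z],-1)
    if 'R' in c: return (P-np.array(c['t']))@np.array(c['R'])
    o=c['obs']; T=np.array(c['tool_from_camera']); P=P@T[:3,:3].T+T[:3,3]
    return P@np.array(o['ee_rot']).T+np.array(o['eef_pos'])
def ray(c,u,v,h):
    f=200/np.tan(np.radians(c['fovy'])/2); d=np.array([(u-c['cx'])/f,(v-c['cy'])/f,1.])
    if 'R' in c:
        R=np.array(c['R']); o=-R.T@np.array(c['t']); d=R.T@d
    else:
        T=np.array(c['tool_from_camera']);E=np.array(c['obs']['ee_rot']); d=E@T[:3,:3]@d; o=E@T[:3,3]+np.array(c['obs']['eef_pos'])
    return o+d*(h-o[2])/d[2]
def cap(n):
    o=bot.get_obs(); c=dict(bot.capture(n)); c['obs']=o; return c
E
python3 - <<'E'
from h import *
import pickle
C={n:cap(n) for n in('scene','side','wrist')}
pickle.dump(C,open('c0.pkl','wb'))
for n,c in C.items(): save(c,n+'0'); print(n,c['fovy'],c['cx'],c['cy'],c.get('R'),c.get('t'),c.get('tool_from_camera'))
o=bot.get_obs();print(o['t'],o['eef_pos'],o['ee_rot'],o['finger_gap'])
E
```

```text
pics
scene 48.29456437917225 314.19836680553306 204.73407824056721 [[ 0.07045269  0.997431    0.01295439]
 [ 0.82697558 -0.05114078 -0.55990715]
 [-0.55780625  0.05015993 -0.82845409]] [-0.0247898  -0.4042091   1.50486194] None
side 54.84241295222563 321.16070723802767 200.90678641015313 [[-0.75406425 -0.65679947 -0.00125284]
 [-0.4726349   0.54394949 -0.69335071]
 [ 0.45607386 -0.52223885 -0.72059921]] [0.41418255 0.30098105 0.7928431 ] None
wrist 59.52654693730467 325.62200940497587 198.9031447819208 None None [[-2.31546824e-04 -9.64714953e-01 -2.63296421e-01  7.01522323e-02]
 [ 9.99999950e-01 -2.80181476e-04  1.47166634e-04 -1.12708349e-03]
 [-2.15744632e-04 -2.63296374e-01  9.64714970e-01  2.00563028e-02]
 [ 0.00000000e+00  0.00000000e+00  0.00000000e+00  1.00000000e+00]]
0.15 [ 6.49723836e-01 -5.91645211e-05  4.03892816e-01] [[-3.07464863e-05  9.99998807e-01 -1.54416022e-03]
 [ 9.99999996e-01  3.08696864e-05  7.97608066e-05]
 [ 7.98083793e-05 -1.54415777e-03 -9.99998805e-01]] 0.09198740689837014
```

View pics/scene0.png

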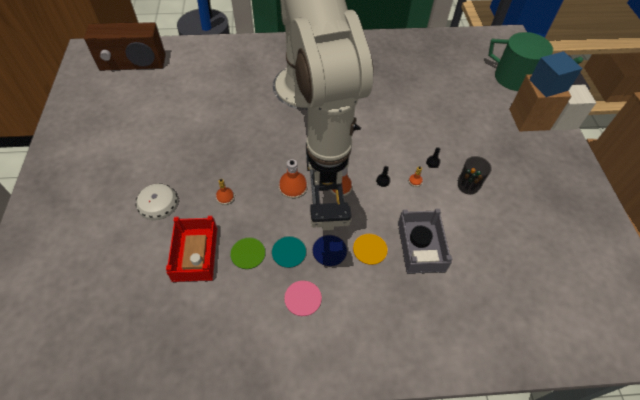

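View pics/side0.png

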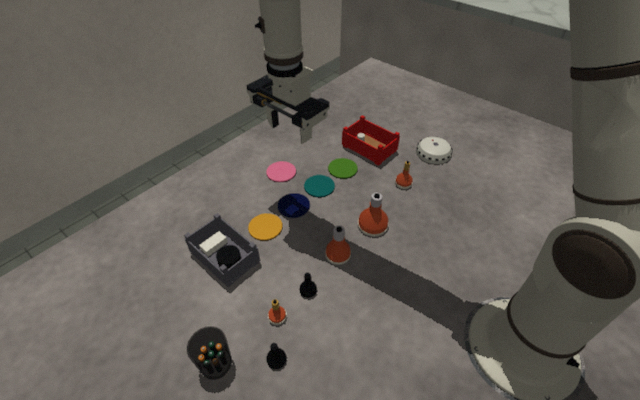

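View pics/wrist0.png

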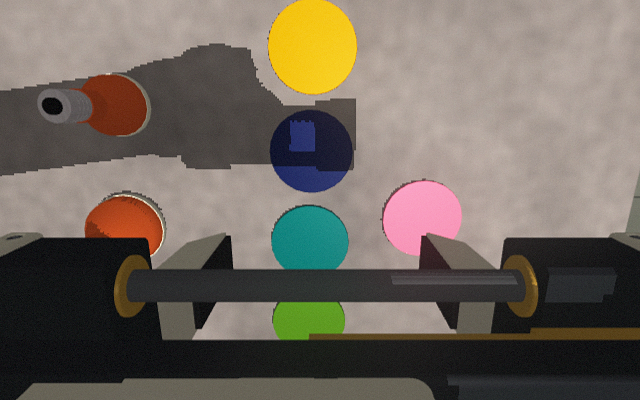

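The scene view shows the red tier at (193,250), the grey tier at (424,242), and coasters green (248,253), teal (289,252), navy (330,250) and yellow (370,249). A pink decoy coaster is at (303,298). Copper bulbs stand at (225,193), (293,182), (343,185, partly hidden) and (416,178). Black look-alikes are at (384,178) and (434,158), and the tumbler is at (473,176). The side view shows the same things, with the bulbs at (404,180), (373,220), (338,250) and (277,314).

```bash
cat > m.py <<'E'
from h import *
import pickle
C=pickle.load(open('c0.pkl','rb'))
def blobs(c,lo,hi,amin):
    hsv=cv2.cvtColor(c['image'],cv2.COLOR_RGB2HSV)
    m=cv2.inRange(hsv,np.array(lo),np.array(hi))
    n,l,s,ce=cv2.connectedComponentsWithStats(m)
    return [(ce[i],s[i],l==i) for i in range(1,n) if s[i][4]>=amin]
if __name__=='__main__':
  for n in('scene','side','wrist'):
    c=C[n];P=cloud(c)
    print('==',n)
    for k,lo,hi in(('green',(38,120,60),(60,255,255)),('teal',(80,120,50),(95,255,255)),('navy',(108,120,15),(125,255,255)),('yel',(18,150,120),(30,255,255))):
        for ce,s,m in blobs(c,lo,hi,150):
            if s[4]<9000: 
                p=ray(c,*ce,.006); print(k,ce.round(1),s[4],'ray',p.round(4)[:2],'z',np.median(P[m][:,2]).round(4))
    for ce,s,m in blobs(c,(3,140,50),(14,255,255),40):
        q=P[m]; print('copper',ce.round(),s[4],'med',np.median(q,0).round(3),'zmax',q[:,2].max().round(3))
  # objects by height, merged clouds
  A=[]
  for n in('scene','side'):
    P=cloud(C[n]).reshape(-1,3); col=C[n]['image'].reshape(-1,3)
    ok=(C[n]['range_z'].ravel()>0)&(P[:,2]>.025)&(P[:,2]<.13)&(P[:,0]>.3)&(P[:,0]<.95)&(abs(P[:,1])<.5); A.append((n,P[ok]))
  for n,Q in A:
    g=np.zeros((400,600),np.uint8); ij=((Q[:,:2]-[.2,-.6])*500).astype(int); g[ij[:,0],ij[:,1]]=255
    g=cv2.dilate(g,np.ones((3,3))); k,l=cv2.connectedComponents(g); L=l[ij[:,0],ij[:,1]]
    for i in range(1,k):
        q=Q[L==i]
        if len(q)<15: continue
        zt=np.percentile(q[:,2],98); t=q[q[:,2]>zt-.012]
        print(n,len(q),'zt',zt.round(3),'xy',q[:,:2].min(0).round(3),q[:,:2].max(0).round(3),'top',((t.min(0)+t.max(0))/2).round(3)[:2],t.mean(0).round(3)[:2])
E
python3 m.py; python3 - <<'E'
import cv2
a=cv2.imread('pics/scene0.png')[140:215,200:500]
b=cv2.imread('pics/side0.png')[150:380,180:460]
a=cv2.resize(a,(800,200),interpolation=2);b=cv2.resize(b,(480,394),interpolation=2)
import numpy as np
o=np.zeros((600,800,3),np.uint8);o[:200]=a;o[205:599,:480]=b
cv2.imwrite('pics/crop.png',o)
E
```

```text
== scene
green [247.4 252.9] 846 ray [ 0.6298 -0.1907] z 0.0059
teal [288.4 251.7] 822 ray [ 0.633  -0.0861] z 0.0059
navy [204.5  14.5] 212 ray [-0.4124 -0.3678] z -0.175
navy [530.6  13.4] 861 ray [-0.3557  0.8976] z -0.0737
navy [329.3 250.2] 780 ray [0.6354 0.0187] z 0.0059
yel [369.8 248.8] 844 ray [0.6379 0.1234] z 0.0058
copper [51. 49.] 8080 med [-0.476 -1.077 -0.122] zmax 1.021
copper [617.  75.] 782 med [-0.532  1.594 -0.461] zmax 1.021
copper [591.  68.] 54 med [-0.69   1.588 -0.549] zmax -0.517
copper [537. 109.] 796 med [0.248 0.671 0.081] zmax 1.021
copper [623. 155.] 1668 med [ 0.126  1.208 -0.29 ] zmax 1.021
copper [292. 184.] 521 med [ 0.444 -0.067  0.041] zmax 1.021
copper [416. 179.] 112 med [0.435 0.278 0.023] zmax 0.047
copper [346. 184.] 132 med [0.451 0.078 0.039] zmax 1.021
copper [224. 195.] 209 med [ 0.462 -0.252  0.029] zmax 0.059
copper [634. 211.] 126 med [ 0.332  1.227 -0.385] zmax -0.342
copper [193. 250.] 462 med [ 0.619 -0.325  0.024] zmax 1.021
== side
green [342.3 167.9] 446 ray [ 0.6259 -0.186 ] z 0.0065
teal [318.8 185.6] 512 ray [ 0.6287 -0.0809]
[... 2253 characters left out ...]
[0.421 0.192] [0.42  0.193]
side 1565 zt 0.091 xy [0.414 0.4  ] [0.485 0.469] top [0.45  0.435] [0.451 0.435]
side 136 zt 0.071 xy [0.416 0.272] [0.438 0.293] top [0.428 0.283] [0.427 0.284]
side 183 zt 0.085 xy [ 0.43  -0.268] [ 0.471 -0.231] top [ 0.451 -0.252] [ 0.45  -0.251]
side 1120 zt 0.072 xy [ 0.548 -0.376] [ 0.702 -0.267] top [ 0.625 -0.321] [ 0.619 -0.319]
side 1497 zt 0.073 xy [0.561 0.206] [0.715 0.309] top [0.638 0.258] [0.633 0.259]
side 117 zt 0.047 xy [ 0.578 -0.347] [ 0.666 -0.3  ] top [ 0.654 -0.312] [ 0.653 -0.311]
side 398 zt 0.036 xy [0.59 0.23] [0.647 0.285] top [0.618 0.258] [0.617 0.259]
side 289 zt 0.035 xy [0.662 0.225] [0.695 0.287] top [0.679 0.256] [0.677 0.257]
```

View pics/crop.png

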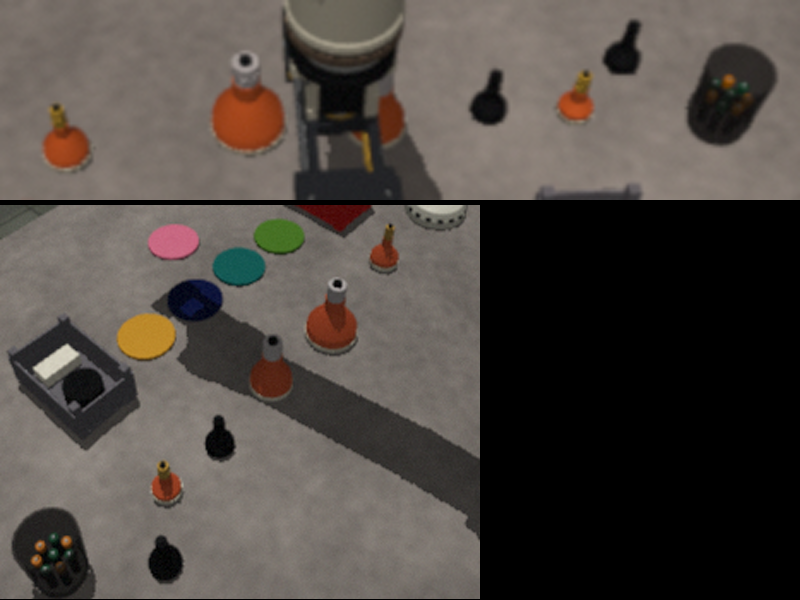

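The crop and heights settle which bulb is which. In the scene view:

| Candidate | Scene pixel | Height | Colour | Result |
|---|---|---|---|---|
| bulb40 | (416,178) | 71 mm | copper, brass cap | chosen |
| black look-alike | (384,178) | 70 mm | black | leave alone |
| black look-alike | (434,158) | 70 mm | black | leave alone |
| bulb50 | (225,193) | 85 mm | copper | chosen |
| bulb63 | (343,185) | 103 mm | copper | chosen |
| bulb80 | (293,182) | 113 mm | copper | chosen |

The places, counted from the red tier, are green (.628,-.188), teal (.630,-.083), navy (.633,.021) and yellow (.636,.126). I'm moving above bulb40 at (.429,.283).

Request:
drive_tool(turn=[[0, 0, 0], [0, 0, 0], [0, 0, 0], [0, 0, 0], [0, 0, 0]], xyz=[[0.2, -0.2, 0.06], [0.4, -0.4, 0.12], [0.6, -0.6, 0.18], [0.8, -0.8, 0.24], [1, -1, 0.3]], jaw=[100, 100, 100, 100, 100], squeeze=12)

```text
t: 0.78
eef_pos: [0.5492, 0.1006, 0.3743]
ee_rot: [[-0.0, 1.0, -0.0], [1.0, 0.0, 0.0], [0.0, -0.0, -1.0]]
wrist_force: [0.8, -0.0, -0.1]
finger_gap: 0.0917
grip_force: 0.0
```

Request:
drive_tool(turn=[[0, 0, 0], [0, 0, 0], [0, 0, 0], [0, 0, 0], [0, 0, 0]], xyz=[[0.2, -0.2, 0.06], [0.4, -0.4, 0.12], [0.6, -0.6, 0.18], [0.8, -0.8, 0.24], [1, -1, 0.3]], jaw=[100, 100, 100, 100, 100])

```text
t: 1.4
eef_pos: [0.4492, 0.2005, 0.3444]
ee_rot: [[0.0, 1.0, -0.0], [1.0, -0.0, -0.0], [-0.0, -0.0, -1.0]]
wrist_force: [0.9, 0.5, 0.4]
finger_gap: 0.0919
grip_force: 0.0
```

Request:
drive_tool(turn=[[0, 0, 0], [0, 0, 0], [0, 0, 0], [0, 0, 0], [0, 0, 0]], xyz=[[0.2, -0.05, 0.06], [0.4, -0.1, 0.12], [0.6, -0.16, 0.18], [0.83, -0.21, 0.24], [0.83, -0.21, 0.3]], jaw=[100, 100, 100, 100, 100])

```text
t: 2.02
eef_pos: [0.4282, 0.2847, 0.3145]
ee_rot: [[-0.003, 1.0, -0.0], [1.0, 0.003, 0.001], [0.001, -0.0, -1.0]]
wrist_force: [-0.5, 0.1, 0.3]
finger_gap: 0.0917
grip_force: 0.0
```

```bash
cat > tops.py <<'E'
from h import *
import sys
# cap top centres near given xy, from the named cameras
def top(n,xy,h,r=.03):
    c=cap(n);P=cloud(c).reshape(-1,3);v=c['range_z'].ravel()>0
    q=P[v&(np.hypot(*(P[:,:2]-xy).T)<r)&(P[:,2]>h-.012)&(P[:,2]<h+.006)]
    return (len(q),((q.min(0)+q.max(0))/2).round(4)[:2],np.percentile(q[:,2],98).round(4)) if len(q)>4 else len(q)
if __name__=='__main__':
    x,y,h=map(float,sys.argv[1:4])
    for n in('scene','side','wrist'): print(n,top(n,[x,y],h))
    o=bot.get_obs();print(o['t'],o['eef_pos'].round(4),np.round(o['ee_rot'],3).tolist(),o['finger_gap'])
E
python3 tops.py .429 .283 .07; python3 tops.py .436 .07 .102
```

```text
scene (26, array([0.4272, 0.2828]), np.float64(0.0711))
side (48, array([0.4289, 0.2841]), np.float64(0.0714))
wrist (389, array([0.4272, 0.2838]), np.float64(0.0706))
2.175 [0.4291 0.2819 0.3142] [[0.001, 1.0, -0.001], [1.0, -0.001, -0.001], [-0.001, -0.001, -1.0]] 0.09163355184567377
scene (81, array([0.4341, 0.0684]), np.float64(0.104))
side (109, array([0.4348, 0.0684]), np.float64(0.1038))
wrist 0
2.325 [0.4295 0.2821 0.3148] [[0.002, 1.0, 0.0], [1.0, -0.002, -0.0], [-0.0, 0.0, -1.0]] 0.09175684285553713
```

Request:
drive_tool(turn=[[0, 0, 0], [0, 0, 0], [0, 0, 0], [0, 0, 0], [0, 0, 0]], xyz=[[0.01, 0, 0.25], [0.01, 0, 0.5], [0.01, 0, 0.75], [0.01, 0, 0.95], [0.01, 0, 1]], jaw=[100, 100, 100, 100, 100])

```text
t: 2.95
eef_pos: [0.4289, 0.2831, 0.2138]
ee_rot: [[0.001, 1.0, -0.002], [1.0, -0.001, -0.001], [-0.001, -0.002, -1.0]]
wrist_force: [-0.0, -0.0, 0.0]
finger_gap: 0.092
grip_force: 0.0
```

Request:
drive_tool(turn=[[0, 0, 0], [0, 0, 0], [0, 0, 0], [0, 0, 0], [0, 0, 0]], xyz=[[0, 0, 0], [0, 0, 0], [0, 0, 0], [0, 0, 0], [0, 0, 0]], jaw=[40, 30, 15, 0, 0])

```text
t: 3.58
eef_pos: [0.4291, 0.2841, 0.215]
ee_rot: [[-0.0, 1.0, 0.0], [1.0, 0.0, 0.0], [0.0, 0.0, -1.0]]
wrist_force: [-0.5, -0.0, -0.2]
finger_gap: 0.0463
grip_force: 0.0
```

Request:
drive_tool(turn=[[0, 0, 0], [0, 0, 0], [0, 0, 0], [0, 0, 0], [0, 0, 0]], xyz=[[0, 0, 0], [0, 0, 0], [0, 0, 0], [0, 0, 0], [0, 0, 0]], jaw=[0, 0, 0, 0, 0])

```text
t: 4.2
eef_pos: [0.4289, 0.284, 0.2147]
ee_rot: [[-0.0, 1.0, -0.0], [1.0, 0.0, -0.0], [-0.0, -0.0, -1.0]]
wrist_force: [-1.1, 0.7, 0.2]
finger_gap: 0.0149
grip_force: 12.0
```

Request:
drive_tool(turn=[[0, 0, 0], [0, 0, 0], [0, 0, 0], [0, 0, 0], [0, 0, 0]], xyz=[[0, 0, -0.1], [0, 0, -0.3], [0, 0, -0.55], [0, 0, -0.8], [0, 0, -1]], jaw=[0, 0, 0, 0, 0])

```text
t: 4.82
eef_pos: [0.4291, 0.2842, 0.3165]
ee_rot: [[-0.0, 1.0, 0.001], [1.0, 0.0, 0.001], [0.001, 0.001, -1.0]]
wrist_force: [-0.1, -0.8, -0.0]
finger_gap: 0.0154
grip_force: 12.0
```

Request:
drive_tool(turn=[[0, 0, 0], [0, 0, 0], [0, 0, 0], [0, 0, 0], [0, 0, 0]], xyz=[[-0.1, 0, -0.1], [-0.3, 0, -0.2], [-0.5, 0, -0.3], [-0.75, 0, -0.3], [-1, 0, -0.3]], jaw=[0, 0, 0, 0, 0])

```text
t: 5.45
eef_pos: [0.4287, 0.1824, 0.3447]
ee_rot: [[0.0, 1.0, -0.0], [1.0, -0.0, -0.001], [-0.001, -0.0, -1.0]]
wrist_force: [0.3, 0.9, -0.6]
finger_gap: 0.0154
grip_force: 12.0
```

Request:
drive_tool(turn=[[0, 0, 0], [0, 0, 0], [0, 0, 0], [0, 0, 0], [0, 0, 0]], xyz=[[-0.2, 0.1, 0], [-0.4, 0.2, 0], [-0.6, 0.3, 0], [-0.8, 0.4, 0], [-1, 0.5, 0]], jaw=[0, 0, 0, 0, 0])

```text
t: 6.08
eef_pos: [0.4788, 0.0825, 0.3445]
ee_rot: [[0.001, 1.0, -0.001], [1.0, -0.001, -0.0], [-0.0, -0.001, -1.0]]
wrist_force: [0.0, 1.1, -0.5]
finger_gap: 0.015
grip_force: 12.0
```

Request:
drive_tool(turn=[[0, 0, 0], [0, 0, 0], [0, 0, 0], [0, 0, 0], [0, 0, 0]], xyz=[[-0.2, 0.1, 0], [-0.4, 0.2, 0], [-0.6, 0.3, 0], [-0.8, 0.4, 0], [-1, 0.5, 0]], jaw=[0, 0, 0, 0, 0])

```text
t: 6.7
eef_pos: [0.5287, -0.0173, 0.3445]
ee_rot: [[0.0, 1.0, -0.001], [1.0, -0.0, -0.0], [-0.0, -0.001, -1.0]]
wrist_force: [-0.2, 0.7, 0.1]
finger_gap: 0.0152
grip_force: 12.0
```

Request:
drive_tool(turn=[[0, 0, 0], [0, 0, 0], [0, 0, 0], [0, 0, 0], [0, 0, 0]], xyz=[[-0.2, 0.1, 0], [-0.4, 0.2, 0], [-0.6, 0.3, 0], [-0.8, 0.4, 0], [-1, 0.5, 0]], jaw=[0, 0, 0, 0, 0])

```text
t: 7.32
eef_pos: [0.5797, -0.1173, 0.3447]
ee_rot: [[0.0, 1.0, -0.0], [1.0, -0.0, 0.0], [0.0, -0.0, -1.0]]
wrist_force: [0.4, -0.9, -0.3]
finger_gap: 0.0152
grip_force: 12.0
```

Request:
drive_tool(turn=[[0, 0, 0], [0, 0, 0], [0, 0, 0], [0, 0, 0], [0, 0, 0]], xyz=[[-0.2, 0.13, 0], [-0.4, 0.26, 0], [-0.6, 0.38, 0], [-0.72, 0.49, 0], [-0.72, 0.49, 0]], jaw=[0, 0, 0, 0, 0])

```text
t: 7.95
eef_pos: [0.6284, -0.1898, 0.3443]
ee_rot: [[0.002, 1.0, -0.0], [1.0, -0.002, -0.0], [-0.0, -0.0, -1.0]]
wrist_force: [-0.2, 0.6, -1.0]
finger_gap: 0.0146
grip_force: 12.0
```

```bash
cat > held.py <<'E'
from h import *
# extent of the copper of the held bulb in both views and the coaster centre seen by the wrist
for n in('scene','side','wrist'):
    c=cap(n);o=c['obs'];P=cloud(c);e=o['eef_pos']
    hsv=cv2.cvtColor(c['image'],cv2.COLOR_RGB2HSV);m=cv2.inRange(hsv,np.array((3,130,40)),np.array((14,255,255)))>0
    q=P[m&(np.hypot(P[...,0]-e[0],P[...,1]-e[1])<.06)&(P[...,2]<e[2]-.1)]
    if len(q)>5: print(n,len(q),'min',q.min(0).round(3),'max',q.max(0).round(3))
    save(c,'held_%s_%.1f'%(n,o['t']))
o=bot.get_obs();print(o['t'],o['eef_pos'].round(4),o['finger_gap'],o['grip_force'],o['wrist_force'])
E
python3 held.py; ls pics
```

```text
side 111 min [ 0.609 -0.204  0.14 ] max [ 0.641 -0.169  0.175]
wrist 2120 min [ 0.577 -0.197  0.141] max [ 0.644 -0.158  0.244]
8.1 [ 0.6278 -0.1873  0.3445] 0.014794592865235556 11.996477544307709 [ 0.69299497  0.91906991 -0.19982332]
crop.png
held_scene_8.0.png
held_side_8.0.png
held_wrist_8.1.png
scene0.png
side0.png
wrist0.png
```

Request:
drive_tool(turn=[[0, 0, 0], [0, 0, 0], [0, 0, 0], [0, 0, 0], [0, 0, 0]], xyz=[[0, 0, 0.2], [0, 0, 0.4], [0, 0, 0.6], [0, 0, 0.8], [0, 0, 1]], jaw=[0, 0, 0, 0, 0])

```text
t: 8.72
eef_pos: [0.6279, -0.1879, 0.2429]
ee_rot: [[-0.0, 1.0, -0.001], [1.0, 0.0, 0.0], [0.0, -0.001, -1.0]]
wrist_force: [0.1, -1.0, -0.5]
finger_gap: 0.0149
grip_force: 12.0
```

Request:
drive_tool(turn=[[0, 0, 0], [0, 0, 0], [0, 0, 0], [0, 0, 0], [0, 0, 0]], xyz=[[0, 0, 0.1], [0, 0, 0.17], [0, 0, 0.22], [0, 0, 0.24], [0, 0, 0.24]], jaw=[0, 0, 0, 0, 0])

```text
t: 9.35
eef_pos: [0.6282, -0.188, 0.2211]
ee_rot: [[0.0, 1.0, 0.001], [1.0, -0.0, -0.0], [-0.0, 0.001, -1.0]]
wrist_force: [0.1, 0.3, -0.5]
finger_gap: 0.015
grip_force: 12.0
```

Request:
drive_tool(turn=[[0, 0, 0], [0, 0, 0], [0, 0, 0], [0, 0, 0], [0, 0, 0]], xyz=[[0, 0, 0], [0, 0, 0], [0, 0, 0], [0, 0, 0], [0, 0, 0]], jaw=[20, 25, 35, 60, 60])

```text
t: 9.98
eef_pos: [0.628, -0.1879, 0.2207]
ee_rot: [[-0.0, 1.0, -0.0], [1.0, 0.0, 0.0], [0.0, -0.0, -1.0]]
wrist_force: [-1.4, -0.6, -0.2]
finger_gap: 0.0476
grip_force: 0.0
```

Request:
drive_tool(turn=[[0, 0, 0], [0, 0, 0], [0, 0, 0], [0, 0, 0], [0, 0, 0]], xyz=[[0, 0, 0], [0, 0, -0.2], [0, 0, -0.45], [0, 0, -0.75], [0, 0, -1]], jaw=[60, 60, 60, 60, 60])

```text
t: 10.6
eef_pos: [0.6284, -0.1879, 0.3237]
ee_rot: [[-0.0, 1.0, 0.002], [1.0, 0.0, -0.001], [-0.001, 0.002, -1.0]]
wrist_force: [0.9, -0.8, -0.1]
finger_gap: 0.0549
grip_force: 0.0
```

```bash
python3 tops.py .628 -.188 .076; python3 tops.py .452 -.253 .086
```

```text
scene (7, array([ 0.6327, -0.1876]), np.float64(0.0696))
side (23, array([ 0.6268, -0.1881]), np.float64(0.0788))
wrist (374, array([ 0.6264, -0.1885]), np.float64(0.0766))
10.75 [ 0.6289 -0.1881  0.3237] [[0.0, 1.0, 0.005], [1.0, 0.0, -0.001], [-0.001, 0.005, -1.0]] 0.05508742524065647
scene 0
side (25, array([ 0.4516, -0.253 ]), np.float64(0.0863))
wrist 0
10.9 [ 0.6275 -0.1879  0.3201] [[-0.0, 1.0, -0.001], [1.0, 0.0, 0.0], [0.0, -0.001, -1.0]] 0.054953457373559084
```

Request:
drive_tool(turn=[[0, 0, 0], [0, 0, 0], [0, 0, 0], [0, 0, 0], [0, 0, 0]], xyz=[[-0.06, -0.2, 0], [-0.12, -0.4, 0], [-0.18, -0.6, 0], [-0.24, -0.8, 0], [-0.3, -1, 0]], jaw=[80, 80, 80, 80, 80])

```text
t: 11.52
eef_pos: [0.5268, -0.218, 0.3194]
ee_rot: [[-0.0, 1.0, -0.002], [1.0, 0.0, 0.001], [0.001, -0.002, -1.0]]
wrist_force: [0.0, 0.1, 0.7]
finger_gap: 0.0735
grip_force: 0.0
```

Request:
drive_tool(turn=[[0, 0, 0], [0, 0, 0], [0, 0, 0], [0, 0, 0], [0, 0, 0]], xyz=[[-0.09, -0.2, 0], [-0.18, -0.4, 0], [-0.27, -0.6, 0], [-0.35, -0.76, 0], [-0.35, -0.76, 0]], jaw=[80, 80, 80, 80, 80])

```text
t: 12.15
eef_pos: [0.4506, -0.2541, 0.3208]
ee_rot: [[0.003, 1.0, -0.001], [1.0, -0.003, -0.0], [-0.0, -0.001, -1.0]]
wrist_force: [-0.8, -0.7, -0.4]
finger_gap: 0.0732
grip_force: 0.0
```

```bash
python3 tops.py .452 -.253 .086
```

```text
scene (28, array([ 0.4518, -0.2532]), np.float64(0.0865))
side (26, array([ 0.4514, -0.2526]), np.float64(0.0876))
wrist (409, array([ 0.4501, -0.2544]), np.float64(0.0867))
12.3 [ 0.4527 -0.2527  0.321 ] [[-0.001, 1.0, 0.001], [1.0, 0.001, 0.0], [0.0, 0.001, -1.0]] 0.07338649091804737
```

Request:
drive_tool(turn=[[0, 0, 0], [0, 0, 0], [0, 0, 0], [0, 0, 0], [0, 0, 0]], xyz=[[0, 0, 0.25], [0, 0, 0.5], [0, 0, 0.75], [0, 0, 0.9], [0, 0, 0.94]], jaw=[80, 80, 80, 80, 80])

```text
t: 12.92
eef_pos: [0.4523, -0.2524, 0.2259]
ee_rot: [[-0.001, 1.0, -0.001], [1.0, 0.001, 0.001], [0.001, -0.001, -1.0]]
wrist_force: [0.1, -0.1, -0.4]
finger_gap: 0.0732
grip_force: 0.0
```

Request:
drive_tool(turn=[[0, 0, 0], [0, 0, 0], [0, 0, 0], [0, 0, 0], [0, 0, 0]], xyz=[[0, 0, 0], [0, 0, 0], [0, 0, 0], [0, 0, 0], [0, 0, 0]], jaw=[40, 30, 15, 0, 0])

```text
t: 13.55
eef_pos: [0.452, -0.253, 0.2269]
ee_rot: [[0.0, 1.0, 0.0], [1.0, -0.0, -0.0], [-0.0, 0.0, -1.0]]
wrist_force: [0.4, 0.0, -0.9]
finger_gap: 0.0277
grip_force: 0.0
```

Request:
drive_tool(turn=[[0, 0, 0], [0, 0, 0], [0, 0, 0], [0, 0, 0], [0, 0, 0]], xyz=[[0, 0, 0], [0, 0, 0], [0, 0, 0], [0, 0, 0], [0, 0, 0]], jaw=[0, 0, 0, 0, 0])

```text
t: 14.18
eef_pos: [0.4519, -0.253, 0.2267]
ee_rot: [[0.0, 1.0, -0.0], [1.0, -0.0, 0.0], [0.0, -0.0, -1.0]]
wrist_force: [0.0, -0.4, 1.5]
finger_gap: 0.0151
grip_force: 12.0
```

Request:
drive_tool(turn=[[0, 0, 0], [0, 0, 0], [0, 0, 0], [0, 0, 0], [0, 0, 0]], xyz=[[0, 0, -0.1], [0, 0, -0.3], [0, 0, -0.55], [0, 0, -0.8], [0, 0, -1]], jaw=[0, 0, 0, 0, 0])

```text
t: 14.8
eef_pos: [0.4522, -0.2529, 0.3284]
ee_rot: [[-0.0, 1.0, 0.001], [1.0, 0.0, -0.001], [-0.001, 0.001, -1.0]]
wrist_force: [-0.3, 0.3, -0.8]
finger_gap: 0.0153
grip_force: 12.0
```

Request:
drive_tool(turn=[[0, 0, 0], [0, 0, 0], [0, 0, 0], [0, 0, 0], [0, 0, 0]], xyz=[[0.15, 0.15, -0.1], [0.35, 0.35, -0.2], [0.55, 0.55, -0.3], [0.75, 0.75, -0.3], [0.9, 0.9, -0.3]], jaw=[0, 0, 0, 0, 0])

```text
t: 15.42
eef_pos: [0.5435, -0.1601, 0.3568]
ee_rot: [[-0.002, 1.0, 0.001], [1.0, 0.002, 0.001], [0.001, 0.001, -1.0]]
wrist_force: [0.1, 0.2, -0.4]
finger_gap: 0.0153
grip_force: 12.0
```

Request:
drive_tool(turn=[[0, 0, 0], [0, 0, 0], [0, 0, 0], [0, 0, 0], [0, 0, 0]], xyz=[[0.2, 0.2, 0], [0.4, 0.45, 0], [0.6, 0.7, 0], [0.8, 0.88, 0], [0.8, 0.88, 0]], jaw=[0, 0, 0, 0, 0])

```text
t: 16.05
eef_pos: [0.6313, -0.0784, 0.3564]
ee_rot: [[-0.005, 1.0, 0.0], [1.0, 0.005, 0.003], [0.003, 0.0, -1.0]]
wrist_force: [-0.6, 0.2, -1.0]
finger_gap: 0.0153
grip_force: 12.0
```

Request:
drive_tool(turn=[[0, 0, 0], [0, 0, 0], [0, 0, 0], [0, 0, 0], [0, 0, 0]], xyz=[[0, 0, 0.2], [0, 0, 0.4], [0, 0, 0.6], [0, 0, 0.8], [0, 0, 1]], jaw=[0, 0, 0, 0, 0])

```text
t: 16.68
eef_pos: [0.6298, -0.0832, 0.255]
ee_rot: [[0.0, 1.0, -0.001], [1.0, -0.0, 0.0], [0.0, -0.001, -1.0]]
wrist_force: [-0.1, 0.3, -0.1]
finger_gap: 0.0154
grip_force: 12.0
```

Request:
drive_tool(turn=[[0, 0, 0], [0, 0, 0], [0, 0, 0], [0, 0, 0], [0, 0, 0]], xyz=[[0, 0, 0.1], [0, 0, 0.17], [0, 0, 0.22], [0, 0, 0.24], [0, 0, 0.24]], jaw=[0, 0, 0, 0, 0])

```text
t: 17.3
eef_pos: [0.6302, -0.083, 0.2331]
ee_rot: [[-0.0, 1.0, 0.001], [1.0, 0.0, -0.0], [-0.0, 0.001, -1.0]]
wrist_force: [0.2, -0.2, -0.4]
finger_gap: 0.0155
grip_force: 12.0
```

Request:
drive_tool(turn=[[0, 0, 0], [0, 0, 0], [0, 0, 0], [0, 0, 0], [0, 0, 0]], xyz=[[0, 0, 0], [0, 0, 0], [0, 0, 0], [0, 0, 0], [0, 0, 0]], jaw=[20, 25, 35, 60, 60])

```text
t: 17.92
eef_pos: [0.63, -0.083, 0.2327]
ee_rot: [[-0.0, 1.0, 0.0], [1.0, 0.0, 0.0], [0.0, 0.0, -1.0]]
wrist_force: [0.2, 0.4, 0.1]
finger_gap: 0.0475
grip_force: 0.0
```

Request:
drive_tool(turn=[[0, 0, 0], [0, 0, 0], [0, 0, 0], [0, 0, 0], [0, 0, 0]], xyz=[[0, 0, 0], [0, 0, -0.2], [0, 0, -0.45], [0, 0, -0.75], [0, 0, -1]], jaw=[60, 60, 60, 60, 60])

```text
t: 18.55
eef_pos: [0.6303, -0.0828, 0.3356]
ee_rot: [[-0.0, 1.0, 0.002], [1.0, 0.0, -0.0], [-0.0, 0.002, -1.0]]
wrist_force: [-0.4, -0.1, -0.4]
finger_gap: 0.0546
grip_force: 0.0
```

```bash
python3 tops.py .630 -.083 .092;python3 tops.py .4345 .0685 .102
```

```text
scene 3
side (25, array([ 0.6294, -0.0848]), np.float64(0.0949))
wrist (369, array([ 0.6284, -0.0843]), np.float64(0.0927))
18.7 [ 0.6308 -0.0829  0.3356] [[-0.0, 1.0, 0.005], [1.0, 0.0, -0.001], [-0.001, 0.005, -1.0]] 0.055294706289434614
scene (79, array([0.4331, 0.0685]), np.float64(0.1033))
side (106, array([0.4345, 0.069 ]), np.float64(0.1034))
wrist 0
18.85 [ 0.6295 -0.083   0.3321] [[-0.0, 1.0, -0.001], [1.0, 0.0, 0.0], [0.0, -0.001, -1.0]] 0.055449647118818994
```

Request:
drive_tool(turn=[[0, 0, 0], [0, 0, 0], [0, 0, 0], [0, 0, 0], [0, 0, 0]], xyz=[[0.15, -0.2, 0], [0.3, -0.4, 0], [0.45, -0.6, 0], [0.6, -0.8, 0], [0.75, -1, 0]], jaw=[100, 100, 100, 100, 100])

```text
t: 19.48
eef_pos: [0.5288, -0.0075, 0.3316]
ee_rot: [[-0.0, 1.0, -0.002], [1.0, 0.0, 0.0], [0.0, -0.002, -1.0]]
wrist_force: [0.5, 0.1, -0.5]
finger_gap: 0.0914
grip_force: 0.0
```

Request:
drive_tool(turn=[[0, 0, 0], [0, 0, 0], [0, 0, 0], [0, 0, 0], [0, 0, 0]], xyz=[[0.2, -0.2, 0], [0.4, -0.5, 0], [0.6, -0.75, 0], [0.76, -0.95, 0], [0.76, -0.95, 0]], jaw=[100, 100, 100, 100, 100], squeeze=20)

```text
t: 20.1
eef_pos: [0.4333, 0.069, 0.332]
ee_rot: [[-0.003, 1.0, -0.002], [1.0, 0.003, -0.0], [-0.0, -0.002, -1.0]]
wrist_force: [0.8, 0.9, -0.1]
finger_gap: 0.0917
grip_force: 0.0
```

```bash
python3 tops.py .4345 .0685 .102
```

```text
scene (50, array([0.4355, 0.0678]), np.float64(0.1026))
side (107, array([0.4347, 0.0691]), np.float64(0.1033))
wrist (1362, array([0.433 , 0.0687]), np.float64(0.1028))
20.25 [0.4355 0.0674 0.3325] [[0.001, 1.0, -0.0], [1.0, -0.001, -0.0], [-0.0, -0.0, -1.0]] 0.09209722900664027
```

Centred. Going down 94 mm to take the 63 mm bulb.

Request:
drive_tool(turn=[[0, 0, 0], [0, 0, 0], [0, 0, 0], [0, 0, 0], [0, 0, 0]], xyz=[[0, 0, 0.25], [0, 0, 0.5], [0, 0, 0.75], [0, 0, 0.9], [0, 0, 0.94]], jaw=[100, 100, 100, 100, 100])

```text
t: 20.88
eef_pos: [0.4351, 0.0676, 0.2378]
ee_rot: [[0.001, 1.0, -0.002], [1.0, -0.001, 0.0], [0.0, -0.002, -1.0]]
wrist_force: [-0.7, -0.8, -0.0]
finger_gap: 0.0919
grip_force: 0.0
```

Request:
drive_tool(turn=[[0, 0, 0], [0, 0, 0], [0, 0, 0], [0, 0, 0], [0, 0, 0]], xyz=[[0, 0, 0], [0, 0, 0], [0, 0, 0], [0, 0, 0], [0, 0, 0]], jaw=[60, 45, 30, 10, 10])

```text
t: 21.5
eef_pos: [0.4351, 0.068, 0.2389]
ee_rot: [[-0.0, 1.0, 0.0], [1.0, 0.0, -0.0], [-0.0, 0.0, -1.0]]
wrist_force: [-0.9, -0.6, -0.4]
finger_gap: 0.0464
grip_force: 0.0
```

Request:
drive_tool(turn=[[0, 0, 0], [0, 0, 0], [0, 0, 0], [0, 0, 0], [0, 0, 0]], xyz=[[0, 0, 0], [0, 0, 0], [0, 0, 0], [0, 0, 0], [0, 0, 0]], jaw=[10, 10, 10, 10, 10])

```text
t: 22.12
eef_pos: [0.4349, 0.068, 0.2387]
ee_rot: [[-0.0, 1.0, -0.0], [1.0, 0.0, -0.0], [-0.0, -0.0, -1.0]]
wrist_force: [-0.4, -0.4, 1.0]
finger_gap: 0.0278
grip_force: 20.0
```

Request:
drive_tool(turn=[[0, 0, 0], [0, 0, 0], [0, 0, 0], [0, 0, 0], [0, 0, 0]], xyz=[[0, 0, -0.1], [0, 0, -0.3], [0, 0, -0.55], [0, 0, -0.8], [0, 0, -1]], jaw=[10, 10, 10, 10, 10])

```text
t: 22.75
eef_pos: [0.4351, 0.0681, 0.3403]
ee_rot: [[-0.0, 1.0, 0.001], [1.0, 0.0, 0.0], [0.0, 0.001, -1.0]]
wrist_force: [0.1, -0.1, -1.3]
finger_gap: 0.0282
grip_force: 20.0
```

Request:
drive_tool(turn=[[0, 0, 0], [0, 0, 0], [0, 0, 0], [0, 0, 0], [0, 0, 0]], xyz=[[-0.03, 0.15, -0.1], [-0.08, 0.35, -0.2], [-0.13, 0.55, -0.3], [-0.19, 0.78, -0.3], [-0.24, 1, -0.3]], jaw=[10, 10, 10, 10, 10])

```text
t: 23.38
eef_pos: [0.5356, 0.0437, 0.3695]
ee_rot: [[0.0, 1.0, 0.001], [1.0, -0.0, 0.0], [0.0, 0.001, -1.0]]
wrist_force: [-0.0, 0.4, -0.8]
finger_gap: 0.0282
grip_force: 20.0
```

Request:
drive_tool(turn=[[0, 0, 0], [0, 0, 0], [0, 0, 0], [0, 0, 0], [0, 0, 0]], xyz=[[-0.05, 0.22, 0], [-0.1, 0.45, 0], [-0.17, 0.7, 0], [-0.22, 0.9, 0], [-0.23, 0.98, 0]], jaw=[10, 10, 10, 10, 10])

```text
t: 24.0
eef_pos: [0.6337, 0.0204, 0.3689]
ee_rot: [[0.001, 1.0, 0.0], [1.0, -0.001, 0.0], [0.0, 0.0, -1.0]]
wrist_force: [-0.4, 0.2, -0.7]
finger_gap: 0.0281
grip_force: 20.0
```

Request:
drive_tool(turn=[[0, 0, 0], [0, 0, 0], [0, 0, 0], [0, 0, 0], [0, 0, 0]], xyz=[[0, 0, 0.15], [0, 0, 0.35], [0, 0, 0.57], [0, 0, 0.8], [0, 0, 1]], jaw=[10, 10, 10, 10, 10])

```text
t: 24.62
eef_pos: [0.6317, 0.0212, 0.2664]
ee_rot: [[-0.001, 1.0, -0.003], [1.0, 0.001, -0.0], [-0.0, -0.003, -1.0]]
wrist_force: [0.1, -0.3, -0.7]
finger_gap: 0.0283
grip_force: 20.0
```

Request:
drive_tool(turn=[[0, 0, 0], [0, 0, 0], [0, 0, 0], [0, 0, 0], [0, 0, 0]], xyz=[[0, 0, 0.1], [0, 0, 0.17], [0, 0, 0.22], [0, 0, 0.24], [0, 0, 0.24]], jaw=[10, 10, 10, 10, 10])

```text
t: 25.25
eef_pos: [0.6332, 0.0211, 0.2451]
ee_rot: [[-0.0, 1.0, 0.001], [1.0, 0.0, 0.0], [0.0, 0.001, -1.0]]
wrist_force: [-0.9, -0.7, -1.5]
finger_gap: 0.0282
grip_force: 20.0
```

Request:
drive_tool(turn=[[0, 0, 0], [0, 0, 0], [0, 0, 0], [0, 0, 0], [0, 0, 0]], xyz=[[0, 0, 0], [0, 0, 0], [0, 0, 0], [0, 0, 0], [0, 0, 0]], jaw=[35, 45, 60, 80, 80])

```text
t: 25.88
eef_pos: [0.633, 0.021, 0.2448]
ee_rot: [[-0.0, 1.0, 0.0], [1.0, 0.0, 0.0], [0.0, 0.0, -1.0]]
wrist_force: [-0.2, 0.4, -0.3]
finger_gap: 0.067
grip_force: 0.0
```

Request:
drive_tool(turn=[[0, 0, 0], [0, 0, 0], [0, 0, 0], [0, 0, 0], [0, 0, 0]], xyz=[[0, 0, 0], [0, 0, -0.2], [0, 0, -0.45], [0, 0, -0.75], [0, 0, -1]], jaw=[80, 80, 80, 80, 80])

```text
t: 26.5
eef_pos: [0.6333, 0.0212, 0.3476]
ee_rot: [[-0.0, 1.0, 0.002], [1.0, 0.0, 0.0], [0.0, 0.002, -1.0]]
wrist_force: [0.8, 1.0, 0.5]
finger_gap: 0.0738
grip_force: 0.0
```

```bash
python3 tops.py .633 .021 .108;python3 tops.py .426 -.066 .114
```

```text
scene (17, array([0.6428, 0.0199]), np.float64(0.1047))
side (82, array([0.6326, 0.0234]), np.float64(0.1104))
wrist (1238, array([0.6314, 0.0217]), np.float64(0.1088))
26.65 [0.6337 0.0213 0.3476] [[0.0, 1.0, 0.005], [1.0, -0.0, -0.0], [-0.0, 0.005, -1.0]] 0.073599763847025
scene (77, array([ 0.4265, -0.0664]), np.float64(0.1164))
side (90, array([ 0.4258, -0.0656]), np.float64(0.1153))
wrist 0
26.8 [0.6325 0.0209 0.3441] [[0.0, 1.0, -0.001], [1.0, -0.0, -0.0], [-0.0, -0.001, -1.0]] 0.07288500340321688
```

Request:
drive_tool(turn=[[0, 0, 0], [0, 0, 0], [0, 0, 0], [0, 0, 0], [0, 0, 0]], xyz=[[-0.08, -0.2, 0], [-0.16, -0.4, 0], [-0.24, -0.6, 0], [-0.32, -0.8, 0], [-0.4, -1, 0]], jaw=[100, 100, 100, 100, 100])

```text
t: 27.42
eef_pos: [0.5318, -0.0192, 0.3435]
ee_rot: [[-0.0, 1.0, -0.002], [1.0, 0.0, 0.0], [0.0, -0.002, -1.0]]
wrist_force: [-0.5, 0.3, 0.6]
finger_gap: 0.0919
grip_force: 0.0
```

Request:
drive_tool(turn=[[0, 0, 0], [0, 0, 0], [0, 0, 0], [0, 0, 0], [0, 0, 0]], xyz=[[-0.09, -0.2, 0], [-0.18, -0.4, 0], [-0.27, -0.6, 0], [-0.38, -0.8, 0], [-0.47, -1, 0]], jaw=[100, 100, 100, 100, 100])

```text
t: 28.05
eef_pos: [0.4318, -0.0663, 0.3438]
ee_rot: [[0.0, 1.0, -0.002], [1.0, -0.0, 0.001], [0.001, -0.002, -1.0]]
wrist_force: [-0.2, 0.9, -0.3]
finger_gap: 0.0918
grip_force: 0.0
```

```bash
python3 tops.py .426 -.066 .114
```

```text
scene (17, array([ 0.4333, -0.0669]), np.float64(0.1119))
side (91, array([ 0.4261, -0.0654]), np.float64(0.1153))
wrist (1370, array([ 0.4245, -0.0657]), np.float64(0.1148))
28.2 [ 0.4321 -0.0664  0.344 ] [[0.001, 1.0, -0.002], [1.0, -0.001, -0.0], [-0.0, -0.002, -1.0]] 0.09196830193487401
```

Request:
drive_tool(turn=[[0, 0, 0], [0, 0, 0], [0, 0, 0], [0, 0, 0], [0, 0, 0]], xyz=[[0, -0.07, 0.2], [0, -0.07, 0.45], [0, -0.07, 0.7], [0, -0.07, 0.9], [0, -0.07, 0.96]], jaw=[100, 100, 100, 100, 100])

```text
t: 28.82
eef_pos: [0.4261, -0.0653, 0.2474]
ee_rot: [[-0.001, 1.0, -0.002], [1.0, 0.001, 0.001], [0.001, -0.002, -1.0]]
wrist_force: [-0.1, -0.4, -0.2]
finger_gap: 0.092
grip_force: 0.0
```

Request:
drive_tool(turn=[[0, 0, 0], [0, 0, 0], [0, 0, 0], [0, 0, 0], [0, 0, 0]], xyz=[[0, 0, 0], [0, 0, 0], [0, 0, 0], [0, 0, 0], [0, 0, 0]], jaw=[60, 45, 30, 10, 10])

```text
t: 29.45
eef_pos: [0.4261, -0.066, 0.249]
ee_rot: [[0.0, 1.0, 0.001], [1.0, -0.0, -0.0], [-0.0, 0.001, -1.0]]
wrist_force: [0.3, -0.5, 0.1]
finger_gap: 0.0466
grip_force: 0.0
```

Request:
drive_tool(turn=[[0, 0, 0], [0, 0, 0], [0, 0, 0], [0, 0, 0], [0, 0, 0]], xyz=[[0, 0, 0], [0, 0, 0], [0, 0, 0], [0, 0, 0], [0, 0, 0]], jaw=[10, 10, 10, 10, 10])

```text
t: 30.08
eef_pos: [0.4259, -0.066, 0.2487]
ee_rot: [[-0.0, 1.0, -0.0], [1.0, 0.0, 0.0], [0.0, -0.0, -1.0]]
wrist_force: [0.1, 0.2, 2.1]
finger_gap: 0.0283
grip_force: 20.0
```

Request:
drive_tool(turn=[[0, 0, 0], [0, 0, 0], [0, 0, 0], [0, 0, 0], [0, 0, 0]], xyz=[[0, 0, -0.1], [0, 0, -0.3], [0, 0, -0.55], [0, 0, -0.8], [0, 0, -1]], jaw=[10, 10, 10, 10, 10])

```text
t: 30.7
eef_pos: [0.426, -0.0658, 0.3503]
ee_rot: [[-0.0, 1.0, 0.001], [1.0, 0.0, -0.0], [-0.0, 0.001, -1.0]]
wrist_force: [0.4, 0.4, -1.3]
finger_gap: 0.0281
grip_force: 20.0
```

Request:
drive_tool(turn=[[0, 0, 0], [0, 0, 0], [0, 0, 0], [0, 0, 0], [0, 0, 0]], xyz=[[0.15, 0.1, -0.15], [0.35, 0.24, -0.3], [0.56, 0.4, -0.4], [0.78, 0.55, -0.4], [1, 0.7, -0.4]], jaw=[10, 10, 10, 10, 10])

```text
t: 31.32
eef_pos: [0.4963, 0.0348, 0.3895]
ee_rot: [[-0.0, 1.0, 0.001], [1.0, 0.0, -0.0], [-0.0, 0.001, -1.0]]
wrist_force: [0.1, -0.0, -0.7]
finger_gap: 0.0287
grip_force: 20.0
```

Request:
drive_tool(turn=[[0, 0, 0], [0, 0, 0], [0, 0, 0], [0, 0, 0], [0, 0, 0]], xyz=[[0.2, 0.2, 0], [0.4, 0.4, 0], [0.6, 0.6, 0], [0.78, 0.8, 0], [0.92, 1, 0]], jaw=[10, 10, 10, 10, 10])

```text
t: 31.95
eef_pos: [0.5963, 0.127, 0.3892]
ee_rot: [[-0.001, 1.0, -0.0], [1.0, 0.001, 0.0], [0.0, -0.0, -1.0]]
wrist_force: [-0.6, 0.2, -0.8]
finger_gap: 0.0282
grip_force: 20.0
```

Request:
drive_tool(turn=[[0, 0, 0], [0, 0, 0], [0, 0, 0], [0, 0, 0], [0, 0, 0]], xyz=[[0, 0.15, 0], [0, 0.27, 0], [0, 0.36, 0.05], [0, 0.4, 0.2], [0, 0.4, 0.34]], jaw=[10, 10, 10, 10, 10])

```text
t: 32.58
eef_pos: [0.6357, 0.1257, 0.3531]
ee_rot: [[0.0, 1.0, -0.001], [1.0, -0.0, -0.0], [-0.0, -0.001, -1.0]]
wrist_force: [-1.2, -0.5, -1.6]
finger_gap: 0.0283
grip_force: 20.0
```

Request:
drive_tool(turn=[[0, 0, 0], [0, 0, 0], [0, 0, 0], [0, 0, 0], [0, 0, 0]], xyz=[[0, 0, 0.2], [0, 0, 0.4], [0, 0, 0.6], [0, 0, 0.74], [0, 0, 0.84]], jaw=[10, 10, 10, 10, 10])

```text
t: 33.2
eef_pos: [0.6359, 0.126, 0.2696]
ee_rot: [[-0.0, 1.0, -0.001], [1.0, 0.0, -0.0], [-0.0, -0.001, -1.0]]
wrist_force: [0.3, -0.2, -1.0]
finger_gap: 0.028
grip_force: 20.0
```

Request:
drive_tool(turn=[[0, 0, 0], [0, 0, 0], [0, 0, 0], [0, 0, 0], [0, 0, 0]], xyz=[[0, 0, 0.06], [0, 0, 0.11], [0, 0, 0.15], [0, 0, 0.16], [0, 0, 0.16]], jaw=[10, 10, 10, 10, 10])

```text
t: 33.83
eef_pos: [0.6361, 0.1261, 0.255]
ee_rot: [[-0.0, 1.0, 0.001], [1.0, 0.0, 0.0], [0.0, 0.001, -1.0]]
wrist_force: [-0.8, 0.1, -0.2]
finger_gap: 0.0281
grip_force: 20.0
```

Release, then lift and move back toward the robot for a clear look.

Request:
drive_tool(turn=[[0, 0, 0], [0, 0, 0], [0, 0, 0], [0, 0, 0], [0, 0, 0]], xyz=[[0, 0, 0], [0, 0, 0], [0, 0, 0], [0, 0, 0], [0, 0, 0]], jaw=[35, 45, 60, 80, 80])

```text
t: 34.45
eef_pos: [0.636, 0.126, 0.2548]
ee_rot: [[-0.0, 1.0, 0.0], [1.0, 0.0, 0.0], [0.0, 0.0, -1.0]]
wrist_force: [-0.3, -0.8, 0.6]
finger_gap: 0.0671
grip_force: 0.0
```

Request:
drive_tool(turn=[[0, 0, 0], [0, 0, 0], [0, 0, 0], [0, 0, 0], [0, 0, 0]], xyz=[[0, 0, 0], [0, 0, -0.2], [0, 0, -0.45], [0, 0, -0.75], [0, 0, -1]], jaw=[80, 80, 80, 80, 80])

```text
t: 35.08
eef_pos: [0.6362, 0.1263, 0.3577]
ee_rot: [[-0.0, 1.0, 0.002], [1.0, 0.0, 0.001], [0.001, 0.002, -1.0]]
wrist_force: [-0.0, -0.0, 0.2]
finger_gap: 0.0732
grip_force: 0.0
```

Request:
drive_tool(turn=[[0, 0, 0], [0, 0, 0], [0, 0, 0], [0, 0, 0], [0, 0, 0]], xyz=[[0, -0.2, -0.1], [0, -0.4, -0.2], [0, -0.6, -0.3], [0, -0.8, -0.4], [0, -1, -0.5]], jaw=[80, 80, 80, 80, 80])

```text
t: 35.7
eef_pos: [0.5353, 0.1263, 0.4066]
ee_rot: [[-0.001, 1.0, 0.002], [1.0, 0.001, 0.0], [0.0, 0.002, -1.0]]
wrist_force: [0.3, 1.4, -0.3]
finger_gap: 0.0734
grip_force: 0.0
```

Request:
drive_tool(turn=[[0, 0, 0], [0, 0, 0], [0, 0, 0], [0, 0, 0], [0, 0, 0]], xyz=[[0, -0.2, 0], [0, -0.4, 0], [0, -0.6, 0], [0, -0.8, 0], [0, -0.8, 0]], jaw=[80, 80, 80, 80, 80])

```text
t: 36.33
eef_pos: [0.4551, 0.1264, 0.406]
ee_rot: [[-0.001, 1.0, 0.002], [1.0, 0.001, -0.001], [-0.001, 0.002, -1.0]]
wrist_force: [0.1, -0.6, 0.3]
finger_gap: 0.0735
grip_force: 0.0
```

```bash
for a in ".628 -.188 .076" ".63 -.083 .092" ".633 .021 .108" ".636 .126 .12" ".45 .434 .09"; do python3 tops.py $a; done
python3 -c "
from h import *
save(cap('scene'),'end_scene');save(cap('side'),'end_side')"
```

```text
scene (36, array([ 0.6272, -0.1883]), np.float64(0.0773))
side (11, array([ 0.6243, -0.19  ]), np.float64(0.074))
wrist 0
36.475 [0.4568 0.1261 0.4056] [[0.0, 1.0, 0.002], [1.0, -0.0, 0.0], [0.0, 0.002, -1.0]] 0.07355426697456567
scene (28, array([ 0.6296, -0.0832]), np.float64(0.0938))
side 0
wrist 0
36.625 [0.4566 0.126  0.4049] [[0.0, 1.0, 0.0], [1.0, -0.0, 0.0], [0.0, 0.0, -1.0]] 0.07354692926793728
scene (102, array([0.6331, 0.0216]), np.float64(0.1111))
side (33, array([0.6351, 0.0261]), np.float64(0.1085))
wrist 0
36.775 [0.4563 0.126  0.4046] [[0.0, 1.0, -0.0], [1.0, -0.0, 0.0], [0.0, -0.0, -1.0]] 0.07299153599782408
scene (100, array([0.6365, 0.1255]), np.float64(0.122))
side (94, array([0.6364, 0.1264]), np.float64(0.1217))
wrist (1037, array([0.6347, 0.1265]), np.float64(0.1206))
36.925 [0.4561 0.1261 0.4046] [[-0.0, 1.0, -0.0], [1.0, 0.0, 0.0], [0.0, -0.0, -1.0]] 0.07341737620490203
scene 2
side 0
wrist 0
37.075 [0.456  0.126  0.4047] [[-0.0, 1.0, -0.0], [1.0, 0.0, 0.0], [0.0, -0.0, -1.0]] 0.07347814997636265
```

View pics/end_scene.png

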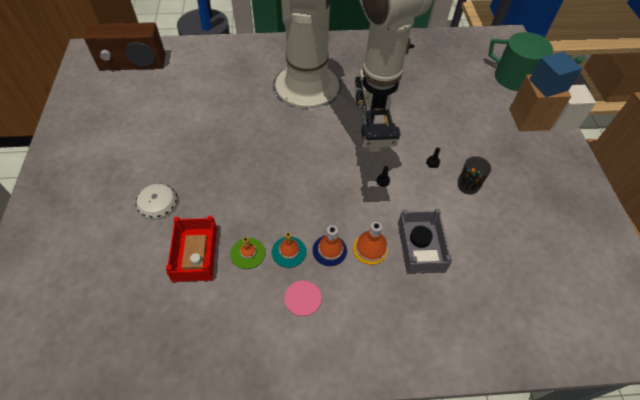

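View pics/end_side.png

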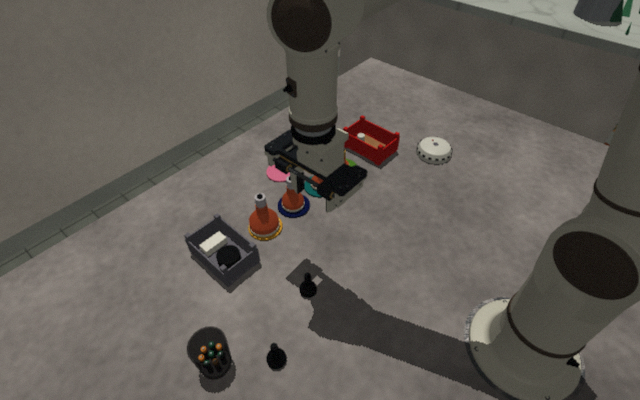

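The scene view shows all four bulbs upright and centred on their coasters: (248,250), (289,248), (331,245) and (372,243), smallest next to the red tier. The side view agrees where the arm does not hide them, and the tumbler is still at (473,176). The gripper is clear of everything, so I'm handing in.

```bash
python3 -c "
from cell import bot
print(bot.finish_job())"
```

```text
the job is handed in; nothing more can be done
None
```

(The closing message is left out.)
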